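Put four lab vessels back on their own stations

ROBOT

A 6-joint arm with a two-finger parallel gripper is mounted at the origin on the work surface. World frame = base frame: x ahead of the robot, y to its left, z up, the work surface at z = 0. Lengths are in mm, angles in rad, forces in N, time in s.
With the tool pointing down it reaches from about 350 to 725 mm from the base axis. Payload 6 kg.
Tool frame: the origin (TCP) lies midway between the tips of the shut fingers; the grasp point (between the pads) lies robot.pinch_z behind it (robot.pinch_z is the distance from the TCP to the grasp point, in mm); z points along the fingers, y is the line along which they close (so a half turn about z gives the same grasp; the last joint's range is limited). The gripper opens to 85 mm and grips with 20 to 120 N. Pads are 22 mm wide; open, the fingers measure 114 mm over their backs; the gripper's body (76 mm by 85 mm) begins 54 mm behind the grasp point. The pads swing forward as they close: fully open they stand 13 mm farther back than shut.
Start: joints at [1.631, 0.04, 0.085, 0, -1.615, -0.334], TCP at [162.209, 577.635, 231.261] pointing down, gripper open.
Joint ranges: [-2.56, 2.56], [-1.29, 2.01], [-1.08, 1.49], [-3.29, 1.98], [-2.81, -0.18], [-2.99, 2.99]. Speed limits (rad/s): [2.57, 2.57, 3.01, 3.14, 3.14, 3.14].

INTERFACE

Orientations are given as a unit quaternion [w, x, y, z].
In Python, from workcell import robot, eoat, imaging gives the robot as it stands. Calls block until the motion is done:
- robot.reach(position, orientation): joint-space move of the TCP to a pose.
- robot.servo_line(position, ori=None, vel=150): straight line of the TCP; ori=None keeps the orientation; vel is the mean speed in mm/s.
- robot.goto_joints(angles): joint-space move.
- eoat.grip(opening, strength=None): opening from 0.0 (shut) to 1.0 (fully open); strength is the grip in N (None keeps the last); returns when the fingers have stopped.
- robot.sleep(seconds).
- robot.ik(position, orientation): joint angles nearest the present ones, or None.
- robot.sense(): the state.
- imaging.grab_frame(name): name is "scene" or "top" or "wrist"; returns (picture, depth): 480x640x3 uint8, red, green, blue; 480x640 float32, mm along the optical axis (not along the pixel's ray), 0 where there is no reading.
- imaging.get_calibration(name): a dict with "fx", "fy", "cx", "cy" (pixels), "cam_to_world" (4x4, takes a point from camera to world coordinates). Camera axes: x right, y down, z forward; pixel columns grow to the right and rows downward; lengths in mm; the calibration is good to about 2 mm. The wrist camera is an equidistant fisheye: a pixel r from the principal point sees the ray r / f radians off the axis. A picture is of the moment at which its call begins: read the wrist's pose just before it. get_calibration takes no time and is no camera call; for the wrist camera it gives the pose at the moment of the call.
A pose or a line that the arm cannot do raises robot.Unreachable and nothing moves.
- robot.finish_job(): hands the job in; it is judged then, once.
The state is a dict: "time": time; "q": joint angles; "joint_velocities": joint speeds; "effort": joint torques, N m; "eef_pos": TCP position; "tcp_rot": TCP orientation; "force": force on the tool from outside, world axes, zero at the start; "wrist_torque": the same for the moment, N m; "opening": opening from 0.0 (shut) to 1.0 (fully open); "gripper_force": force on a finger pad.
Only numpy, scipy, OpenCV 4.12 (cv2) and the standard library are available. Lean on these libraries where they do the work, as an engineer would, in place of code of your own. Each camera call takes 0.05 s, during which the arm holds its last target. There are 200 camera calls.

TASK

The four vessels on this lab bench stand on each other's stations. Put each in the middle of its own: the conical flask on the stirrer's white plate, the steel beaker on the balance pan, the amber bottle on the round cork stand and the lidded jar on the aluminium cooling block, parking a vessel on the empty polystyrene slab or any free spot when its place is still taken. Keep the vessels upright, set them down gently without dropping them, and leave the blue tube rack where it is.

Things in the scene. Friction and masses are not known exactly. Their poses are not given: they have to be found in the camera images.
- flask: Clear-glass conical (Erlenmeyer) flask, empty, closed by a grey-black rubber stopper. Round: base 64 mm across, narrowing to a 25 mm neck that runs from 62 to 88 mm; the stopper (25 to 27 mm across) continues from 88 to 108 mm, the overall height. Grip neck and stopper, e.g. 92 mm above its base. About 0.12 kg. Origin at the centre of its underside, z up.
- beaker: Plain stainless-steel beaker, open at the top, no handle, empty. Round, 52 mm across at the rim (its sides nearly straight, a little narrower at the base), wall 3 mm, 68 mm high; grip across the outside. About 0.1 kg. Origin at the centre of its underside, z up.
- bottle: Amber-glass reagent bottle with a blue screw cap. Round body 56 mm across up to 62 mm, shoulder to 76 mm, cap 38 mm across from 80 to 108 mm, the overall height; grip the cap. About 0.2 kg. Origin at the centre of its underside, z up.
- jar: Squat white plastic jar with a black lid, 46 mm high. Round, 54 mm across, lid 58 mm across from 33 to 46 mm; grip across the outside. About 0.08 kg. Origin at the centre of its underside, z up.
- stirrer: Magnetic stirrer: low blue case 130 x 110 mm with a square white ceramic plate 100 x 100 mm (the seat) and a small black knob near its front edge. Home of the conical flask. Top face 30 mm above the bench; fixed. Origin on the bench exactly under the centre of the seat (seat centre is at origin + 30 mm in z); z up. The knob side is -x.
- balance: Balance: low grey case 145 x 115 mm with a round steel pan 92 mm across (the seat) and a green display and white keys along its front edge. Home of the beaker. Top face 30 mm above the bench; fixed. Origin on the bench exactly under the centre of the seat (seat centre is at origin + 30 mm in z); z up. The display side is -x.
- cork: Round cork stand, a disc 100 mm across. Home of the amber bottle. Top face 30 mm above the bench; fixed. Origin on the bench exactly under the centre of the seat (seat centre is at origin + 30 mm in z); z up.
- cooler: Cooling block: bare aluminium slab 106 x 106 mm with small dark wells round its border; the plain middle of the flat top is the seat. Home of the jar. Top face 30 mm above the bench; fixed. Origin on the bench exactly under the centre of the seat (seat centre is at origin + 30 mm in z); z up.
- slab: White polystyrene slab 100 x 130 mm (y is the long way), empty at the start: a free place to park a vessel; nothing has to end there. Top face 30 mm above the bench; fixed. Origin on the bench exactly under the centre of the seat (seat centre is at origin + 30 mm in z); z up.
- rack: Blue tube rack 70 x 110 mm (y is the long way), 36 mm high, with a few small capped tubes standing up to 50 mm; loose, a bystander to be left where it is. Origin at the centre of its underside, z up.
There are look-alikes about, which are no part of the job. What is shaped like the beaker but yellow is not meant.

How it is judged:
By the outcome, as a careful person would: the job done as asked, in the order asked, and still so for the second after the job is handed in, with the robot touching nothing.
It also fails if it takes over 138 s, if anything falls off the work surface, if the arm or the gripper's body presses on something with over 40 N, if the wrist force passes 120 N, or if a joint passes its speed limit or range.

## Working session

There is one attempt and no reset: what is moved stays moved. The work goes in short steps, each a Python script; the robot and the scene stay as the last script left them, time stands still between calls to the robot, and variables do not carry over. Pictures are saved under pics/ and viewed, at most 14 in all, crops included, and the job is handed in when it is done.

```bash
mkdir -p pics; ls; python3 - <<'E'
from workcell import robot, eoat, imaging
import cv2,numpy as np
for n in("top","scene"):
    p,d=imaging.grab_frame(n); c=imaging.get_calibration(n)
    cv2.imwrite(f"pics/{n}0.png",p[:,:,::-1]); np.savez(f"{n}0.npz",p=p,d=d,**c)
    print(n,c)
print(robot.sense(),robot.pinch_z)
E
```

```text
pics
top {'fx': 580.1027959222655, 'fy': 580.1027959222655, 'cx': 314.95939852061883, 'cy': 255.4734031264082, 'cam_to_world': array([[-1.29606088e-02, -9.96880876e-01,  7.78494849e-02,
         4.92691768e+02],
       [-9.99749585e-01,  1.43395280e-02,  1.71797919e-02,
         7.09334127e+00],
       [-1.82425309e-02, -7.76073297e-02, -9.96817091e-01,
         1.04472326e+03],
       [ 0.00000000e+00,  0.00000000e+00,  0.00000000e+00,
         1.00000000e+00]])}
scene {'fx': 499.13928519653706, 'fy': 499.13928519653706, 'cx': 322.3254536166027, 'cy': 240.9953711327645, 'cam_to_world': array([[ 8.87961194e-01,  2.77871666e-01, -3.66486365e-01,
         9.40220824e+02],
       [ 4.59597972e-01, -5.65850320e-01,  6.84531314e-01,
        -6.67015887e+02],
       [-1.71645698e-02, -7.76273633e-01, -6.30162380e-01,
         6.70787235e+02],
       [ 0.00000000e+00,  0.00000000e+00,  0.00000000e+00,
         1.00000000e+00]])}
{'time': 0.1, 'q': array([ 1.63071640e+00,  4.07682731e-02,  8.38971255e-02, -3.89570730e-04,
       -1.61548538e+00, -3.33714583e-01]), 'joint_velocities': array([ 0.00019752, -0.00152829,  0.00261445,  0.00080052, -0.00011045,
       -0.00031862]), 'effort': array([-5.07602555e-03, -3.69348049e+01,  3.48281693e+01,  6.95165634e+00,
       -4.61008385e-03, -2.13776687e-06]), 'eef_pos': array([162.0793178 , 577.39040968, 230.3655649 ]), 'tcp_rot': array([ 8.03092551e-04,  9.90645043e-01, -1.36461545e-01, -3.82928803e-05]), 'force': array([0.359801  , 0.19477555, 0.26215874]), 'wrist_torque': array([-0.02438658,  0.00422072, -0.00154504]), 'gripper_force': 0.0, 'opening': 0.997113063119879} 18.700000000000003
```

View pics/top0.png

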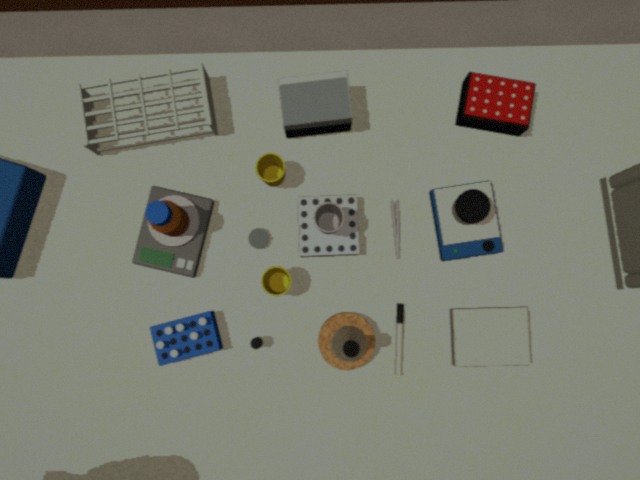

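View pics/scene0.png

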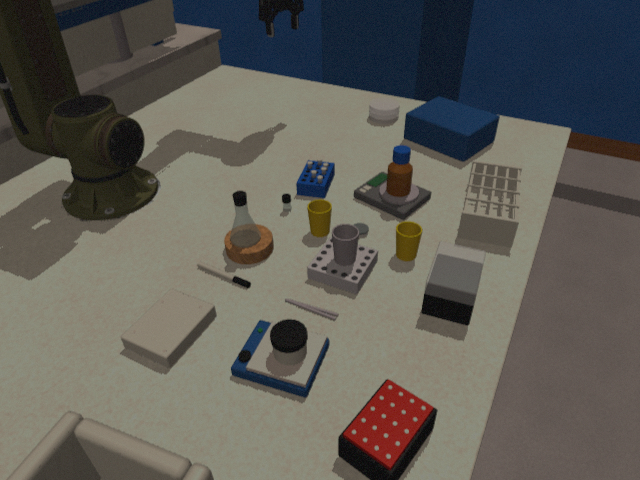

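The top view shows the flask on the cork (350,345), the beaker on the cooler (329,217), the bottle on the balance (165,215) and the jar on the stirrer (472,207). The slab at (490,336) is empty and the rack is at (186,338).

Beaker candidates are grey steel (329,217), yellow (271,168) and yellow (277,281). The grey one on the cooler fits, because the yellow ones are excluded. I'll confirm this in a crop while measuring.

```bash
cat > vis.py <<'E'
import numpy as np,cv2
def load(n): return dict(np.load(n))
def cloud(f):
    v,u=np.mgrid[:480,:640]; d=f['d']
    P=np.stack([(u-f['cx'])/f['fx']*d,(v-f['cy'])/f['fy']*d,d],-1)
    T=f['cam_to_world']; W=P@T[:3,:3].T+T[:3,3]; W[d<=0]=np.nan; return W
def cast(f,uv,z):
    uv=np.atleast_2d(uv).astype(float); T=f['cam_to_world']
    r=np.c_[(uv[:,0]-f['cx'])/f['fx'],(uv[:,1]-f['cy'])/f['fy'],np.ones(len(uv))]@T[:3,:3].T
    return (T[:3,3]+r*((z-T[2,3])/r[:,2])[:,None])[:,:2]
def blob(m,uv,R,close=0):
    "largest contour of mask within R pixels of uv"
    k=np.zeros(m.shape,np.uint8); cv2.circle(k,uv,R,1,-1); k&=m.astype(np.uint8)
    if close: k=cv2.morphologyEx(k,cv2.MORPH_CLOSE,np.ones((close,close)))
    c=cv2.findContours(k,cv2.RETR_EXTERNAL,cv2.CHAIN_APPROX_NONE)[0]
    return max(c,key=cv2.contourArea)[:,0]
def circ(xy):
    (x,y),r=cv2.minEnclosingCircle(xy.astype(np.float32)); return np.round([x,y,2*r],1)
def rect(xy):
    (x,y),s,a=cv2.minAreaRect(xy.astype(np.float32)); return np.round([x,y,*s,a],1)
E
python3 - <<'E'
from vis import *
f=load('top0.npz'); W=cloud(f); z=W[...,2]
print('bench z',np.nanmedian(z[380:420,300:600]))
for n,uv,R,lo,hi,top in[('flask',(351,348),22,125,150,108+30),('bottle',(160,212),25,125,150,138),('beaker',(329,217),24,85,110,98),('jar',(472,207),28,65,90,76)]:
    m=(z>lo)&(z<hi); c=blob(m,uv,R); print(n,'z',np.round(np.nanmedian(z[m&(cv2.circle(np.zeros(m.shape,np.uint8),uv,R,1,-1)>0)]),1),circ(cast(f,c,top)),c.mean(0))
for n,uv,R in[('stirrer',(467,220),55),('balance',(174,232),60),('cork',(347,341),40),('cooler',(329,226),50),('slab',(490,336),60)]:
    c=blob((z>18)&(z<200),uv,R,3)if n!='x'else 0
    m=(z>20)&(z<40); c2=blob(m,uv,R,3)
    print(n,rect(cast(f,c2,30)),circ(cast(f,c2,30)))
p=f['p'][150:370,120:540,::-1]; cv2.imwrite('pics/crop1.png',cv2.resize(p,(798,418),interpolation=cv2.INTER_CUBIC))
E
```

```text
bench z 0.5946375242610884
flask z 138.6 [418.6 -30.3  26.6] [350.29787234 348.27659574]
bottle z 137.9 [634.9 272.5  41.4] [156.94285714 212.61428571]
beaker z 97.2 [629.8   1.1  51.8] [327.89655172 216.86206897]
jar z 76.3 [ 648.3 -240.2   60.4] [471.75757576 206.05050505]
stirrer [ 630.4 -240.7  128.4  108.9    7.9] [ 630.9 -241.5  162.7]
balance [619.3 277.  113.8 143.   76.2] [620.  276.7 177. ]
cork [423.5 -27.3  97.   98.   89.2] [423.1 -27.   99.5]
cooler [625.3   1.8 106.7 105.8   1.3] [625.8   1.8 146.5]
slab [ 427.7 -275.3   99.8  131.8    0.8] [ 427.7 -276.2  160.9]
```

View pics/crop1.png

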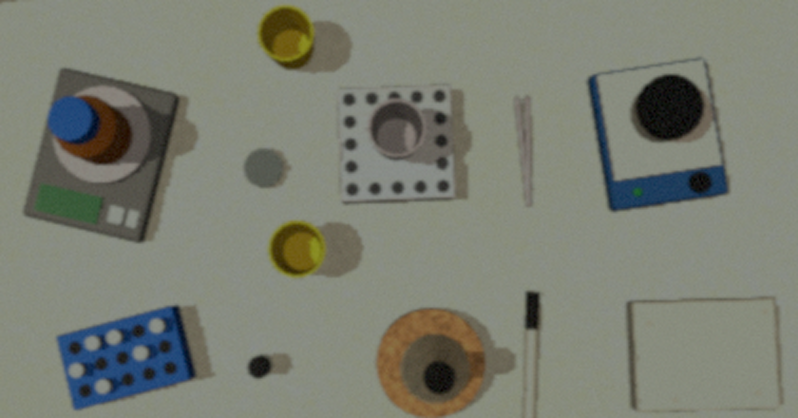

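The crop confirms the grey steel beaker at crop (398,128), standing on the aluminium block. The yellow cups at (286,35) and (297,248) are look-alikes. Next I'll measure the plate and pan centres from colour.

```bash
python3 - <<'E'
from vis import *
f=load('top0.npz'); p=f['p']; h=cv2.cvtColor(p,cv2.COLOR_RGB2HSV); W=cloud(f); z=W[...,2]
for uv in[(440,200),(467,240),(160,240),(195,205),(178,240),(190,215),(172,190)]: print(uv,h[uv[1],uv[0]],round(float(z[uv[1],uv[0]]),1))
case=(z>22)&(z<90)
blue=(h[...,1]>120)
m=case&~blue
# stirrer plate: non-blue raised region incl. jar lid
c=blob(case&~blue&(h[...,2]>110),(467,216),50,3); print('plate',rect(cast(f,c,30)))
c=blob((z>22)&(z<40)&(h[...,2]>115)&(h[...,1]<60),(174,222),32,1); xy=cast(f,c,30); print('pan',circ(xy),rect(xy))
o=p[170:290,120:230,::-1].copy()
cv2.polylines(o,[(c-[120,170]).astype(np.int32)],True,(0,0,255),1)
q=p[170:290,420:530,::-1].copy(); c=blob(case&~blue&(h[...,2]>110),(467,216),50,3)
cv2.polylines(q,[(c-[420,170]).astype(np.int32)],True,(0,0,255),1)
cv2.imwrite('pics/crop2.png',cv2.resize(np.hstack([o,q]),None,fx=3.5,fy=3.5))
E
```

```text
(440, 200) [ 43  22 139] 31.5
(467, 240) [ 38  21 132] 34.4
(160, 240) [ 20  23 134] 31.1
(195, 205) [42 21 60] 24.6
(178, 240) [ 16  25 135] 28.5
(190, 215) [10 35 88] 33.1
(172, 190) [30 34 82] 22.7
plate [ 644.7 -242.7  100.8  100.3    7.9]
pan [620.9 281.4  80.9] [608.6 285.3  80.9  27.5  72.4]
```

View pics/crop2.png

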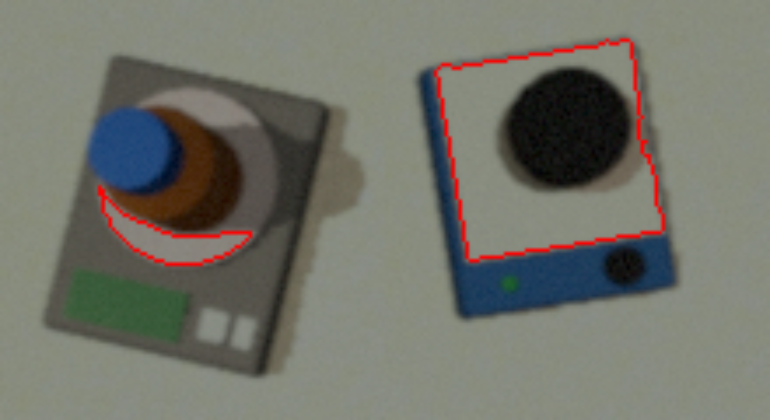

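Plate centre is (644.7, -242.7). I'll refine the pan once the bottle is off it. Plan: jar→slab, flask→stirrer, bottle→cork, beaker→balance, jar→cooler. First an IK check.

```bash
cat > arm.py <<'E'
import numpy as np
from workcell import robot, eoat, imaging
TRAVEL=160.                                  # height of a carried vessel's underside
V=dict(flask=(92,26),bottle=(94,38),beaker=(48,52),jar=(38,58))   # grip height, width
def quat(a): return [0,np.cos(a/2),np.sin(a/2),0]
def hgrip(n):                                # TCP height above the vessel's underside
    h,w=V[n]; return h-robot.pinch_z-13*w/85
def state(s):
    r=robot.sense(); print(s,round(r['time'],1),'pos',np.round(r['eef_pos'],1),'op',round(r['opening'],3),'gf',round(r['gripper_force'],1),'F',np.round(r['force'],1),flush=True); return r
def move(n,src,dst,a,b=None,vel=220):
    b=a if b is None else b; h=hgrip(n); up=TRAVEL+h
    robot.reach([*src,up],quat(a)); eoat.grip(1.0)
    robot.servo_line([*src,30+h],vel=120); state('at '+n)
    eoat.grip(0.0,40); s=state('gripped')
    if s['gripper_force']<5: raise SystemExit('no grip')
    z=s['eef_pos'][2]                        # measured height while it stands on its seat
    robot.servo_line([*src,up],vel=120); state('lifted')
    robot.servo_line([*dst,up],ori=quat(b),vel=vel)
    robot.servo_line([*dst,30+h+12],vel=150)
    dz=robot.sense()['eef_pos'][2]-(30+h+12) # steady tracking error
    robot.servo_line([*dst,z-dz+.5],vel=15); state('down')
    eoat.grip(min(1,s['opening']+.12)); robot.sleep(.2); eoat.grip(1.0)
    robot.servo_line([*dst,up],vel=150); state('clear')
E
python3 - <<'E'
from arm import *
from vis import load,cast
pan=cast(load('top0.npz'),(174,220.6),30)[0]; print('pan',pan)
P=dict(stirrer=(644.7,-242.7),cork=(423.5,-27.3),cooler=(625.3,1.8),slab=(427.7,-275.3),balance=tuple(pan),bottle=(634.9,272.5))
for k,p in P.items():
  for z in (45,235):
    print(k,z,[(a,None if (q:=robot.ik([*p,z],quat(a))) is None else [round(float(x),2) for x in q]) for a in(-.27,)] )
E
```

```text
pan [637.47191755 273.42848499]
stirrer 45 [(-0.27, [-0.07, 0.32, 0.06, 0.0, -1.31, 1.37])]
stirrer 235 [(-0.27, [-0.07, 0.28, 0.36, 0.0, -1.65, 1.37])]
cork 45 [(-0.27, [0.42, -0.41, -0.65, 0.0, -1.34, 0.88])]
cork 235 [(-0.27, [0.42, -0.44, -0.32, 0.0, -1.69, 0.88])]
cooler 45 [(-0.27, [0.32, 0.16, -0.12, 0.0, -1.28, 0.98])]
cooler 235 [(-0.27, [0.32, 0.11, 0.16, 0.0, -1.63, 0.98])]
slab 45 [(-0.27, [-0.18, -0.15, -0.44, 0.0, -1.28, 1.48])]
slab 235 [(-0.27, [-0.18, -0.2, -0.14, 0.0, -1.64, 1.48])]
balance 45 [(-0.27, [0.69, 0.34, 0.08, 0.0, -1.31, 0.61])]
balance 235 [(-0.27, [0.69, 0.29, 0.38, 0.0, -1.65, 0.61])]
bottle 45 [(-0.27, [0.69, 0.33, 0.07, 0.0, -1.31, 0.61])]
bottle 235 [(-0.27, [0.69, 0.29, 0.37, 0.0, -1.65, 0.61])]
```

```bash
python3 - <<'E'
from arm import *
import cv2
move('jar',(648.3,-240.2),(427.7,-275.3),-.27)
p,d=imaging.grab_frame('top'); c=imaging.get_calibration('top'); np.savez('top1.npz',p=p,d=d,**c)
cv2.imwrite('pics/top1.png',p[:,:,::-1])
E
```

```text
at jar 4.9 pos [ 648.9 -240.4   41.7] op 0.999 gf 0.0 F [-0.4 -0.3  0.3]
gripped 5.3 pos [ 648.8 -240.4   41.5] op 0.657 gf 42.6 F [ 0.6 -0.7  3.6]
lifted 6.5 pos [ 647.9 -240.   169. ] op 0.654 gf 42.4 F [-0.1  0.6 -0.9]
down 9.5 pos [ 427.7 -275.3   41.5] op 0.655 gf 42.7 F [-3.1  2.6  5. ]
clear 11.3 pos [ 427.2 -275.   169.1] op 0.998 gf 0.0 F [-0.6  0.2 -1.2]
```

View pics/top1.png

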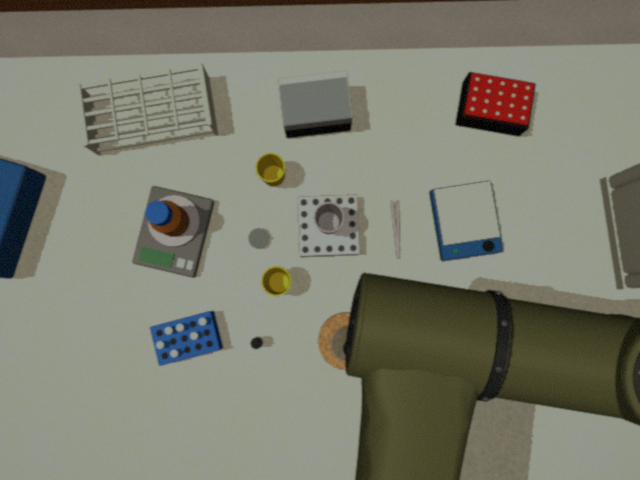

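The jar has left the stirrer, whose plate is clear at (466,213); the arm hides the slab. I'll re-measure the plate, then move the flask and bottle.

```bash
python3 - <<'E'
from arm import *
from vis import *
f=load('top1.npz'); h=cv2.cvtColor(f['p'],cv2.COLOR_RGB2HSV); z=cloud(f)[...,2]
c=blob((z>22)&(z<45)&(h[...,1]<120)&(h[...,2]>110),(466,213),50,3); r=rect(cast(f,c,30)); print('plate',r)
if np.hypot(r[0]-644.7,r[1]+242.7)>5: raise SystemExit
move('flask',(418.6,-30.3),tuple(r[:2]),-.27)
move('bottle',(634.9,272.5),(423.5,-27.3),-.27)
robot.reach([430,-275,235],quat(-.27))
p,d=imaging.grab_frame('top'); cc=imaging.get_calibration('top'); np.savez('top2.npz',p=p,d=d,**cc)
cv2.imwrite('pics/top2.png',p[:,:,::-1])
E
```

```text
plate [ 643.7 -242.9  101.3  100.9    8. ]
at flask 13.8 pos [419.1 -30.2 100.2] op 1.005 gf 0.0 F [-0.6  0.5 -0. ]
gripped 14.4 pos [418.7 -30.4  99.5] op 0.295 gf 39.1 F [ 0.3 -1.1  1.2]
lifted 15.6 pos [418.3 -30.3 228.4] op 0.293 gf 39.3 F [-0.   0.5 -1.8]
down 19.1 pos [ 644.  -243.1   99.6] op 0.291 gf 39.6 F [-1.7  1.6  5.3]
clear 21.2 pos [ 643.4 -242.7  227.8] op 0.998 gf 0.0 F [ 0.5 -0.2  0.2]
at bottle 24.5 pos [635.4 272.8 100.7] op 1.004 gf 0.0 F [ 0.9  0.1 -0.3]
gripped 25.0 pos [635.3 273.  100.3] op 0.422 gf 45.7 F [1.6 2.2 2.9]
lifted 26.2 pos [634.5 272.4 228.1] op 0.422 gf 45.1 F [-0.   0.1 -3.3]
down 29.9 pos [423.6 -27.4 100.3] op 0.425 gf 45.8 F [-2.2 -0.1  3. ]
clear 31.9 pos [423.1 -27.2 228.4] op 1.001 gf 0.0 F [-0.3 -0.3 -0.8]
```

View pics/top2.png

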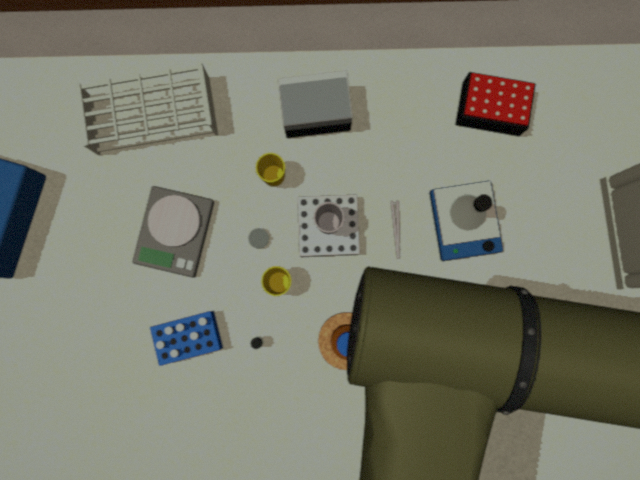

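The flask stands on the plate (stopper at (482,203)), the bottle is on the cork (345,342), and the balance pan is clear at (174,220). Next I'll measure the pan and place the beaker, then measure the cooler and place the jar, checking the jar's position from the image in between.

```bash
python3 - <<'E'
from arm import *
from vis import *
f=load('top2.npz'); h=cv2.cvtColor(f['p'],cv2.COLOR_RGB2HSV); z=cloud(f)[...,2]
c=blob((h[...,2]>105)&(h[...,1]<60)&(z>22)&(z<45),(174,220),30,3); r=circ(cast(f,c,30)); print('pan',r)
if np.hypot(r[0]-637.5,r[1]-273.4)>6 or abs(r[2]-92)>6: raise SystemExit
move('beaker',(629.8,1.1),tuple(r[:2]),-.27)
p,d=imaging.grab_frame('top'); cc=imaging.get_calibration('top'); np.savez('top3.npz',p=p,d=d,**cc)
f=load('top3.npz'); z=cloud(f)[...,2]
j=circ(cast(f,blob((z>65)&(z<90),(490,340),50),76)); print('jar',j)
c=rect(cast(f,blob((z>20)&(z<40),(329,226),50,3),30)); print('cooler',c)
if np.hypot(j[0]-427.7,j[1]+275.3)<8 and np.hypot(c[0]-625.3,c[1]-1.8)<4:
    move('jar',tuple(j[:2]),tuple(c[:2]),-.27)
    robot.goto_joints([1.631,0.04,0.085,0,-1.615,-0.334])
    p,d=imaging.grab_frame('top'); np.savez('top4.npz',p=p,d=d,**cc)
    f=load('top4.npz'); z=cloud(f)[...,2]
    for n,uv,R,lo,hi,top in[('flask',(483,205),22,125,150,138),('bottle',(348,344),28,125,150,138),('beaker',(172,215),30,85,110,98),('jar',(329,223),28,65,90,76)]:
        print(n,circ(cast(f,blob((z>lo)&(z<hi),uv,R),top)))
    cv2.imwrite('pics/top4.png',p[:,:,::-1])
    p,d=imaging.grab_frame('scene'); cv2.imwrite('pics/scene4.png',p[:,:,::-1])
    state('end')
E
```

```text
pan [638.1 276.   93.1]
at beaker 35.7 pos [630.4   1.2  52.5] op 0.999 gf 0.0 F [-0.4  0.4  0.1]
gripped 36.1 pos [630.2   1.1  52.2] op 0.573 gf 41.0 F [-0.8  0.   4.4]
lifted 37.3 pos [629.3   1.1 180.1] op 0.569 gf 41.3 F [ 0.2 -0.1 -1.4]
down 40.6 pos [638.5 275.9  52.3] op 0.572 gf 41.2 F [-2.3 -1.4  5.2]
clear 42.5 pos [637.6 275.9 179.8] op 0.998 gf 0.0 F [-0.6  0.5 -1. ]
jar [ 429.  -273.6   59.9]
cooler [625.4   1.8 106.6 105.8   1.4]
at jar 46.1 pos [ 429.6 -273.8   41.4] op 0.994 gf 0.0 F [0.  0.  1.2]
gripped 46.5 pos [ 429.5 -273.8   41.3] op 0.653 gf 42.5 F [-0.   0.9  3.9]
lifted 47.7 pos [ 428.6 -273.4  169.3] op 0.649 gf 42.4 F [ 0.3  0.3 -0.6]
down 51.3 pos [625.4   1.7  41.4] op 0.651 gf 42.8 F [-3.1  0.8  5. ]
clear 53.1 pos [624.8   1.8 169. ] op 0.998 gf 0.0 F [ 0.4 -0.4 -0.4]
flask [ 643.9 -240.9   29.9]
bottle [425.3 -27.   38.1]
beaker [636.7 274.7  54. ]
jar [624.6   2.8  58.5]
end 55.8 pos [162.7 577.7 231.5] op 0.999 gf 0.0 F [ 0.3  0.7 -0.1]
```

View pics/top4.png

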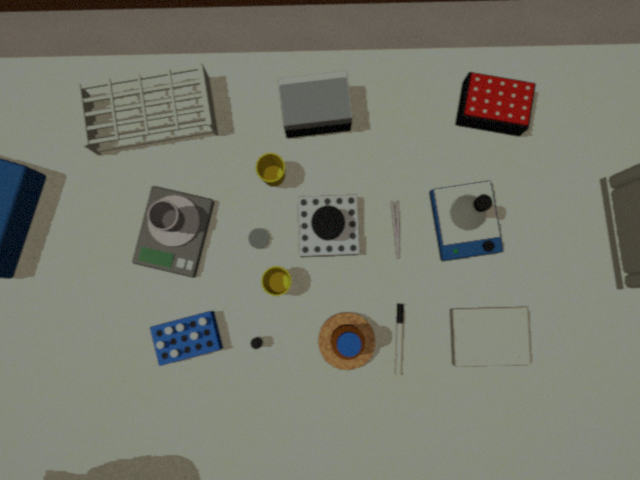

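View pics/scene4.png

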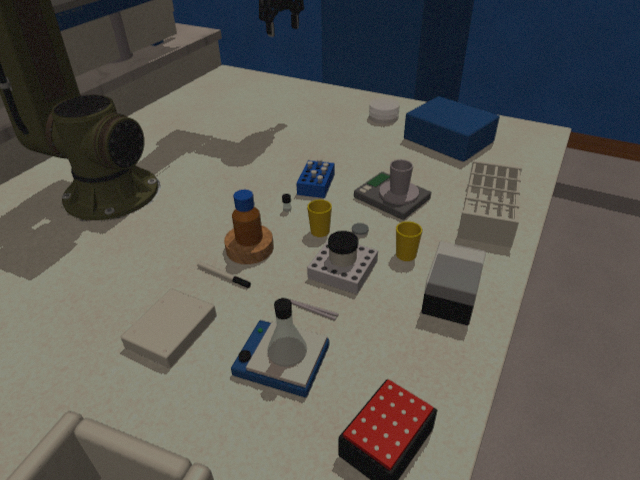

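The top view shows the flask on the plate (482,204), the beaker on the pan (164,215), the bottle on the cork (349,345) and the jar on the cooler (328,222). The scene view shows all four upright. Each measures within about 2 mm of its seat centre, the rack has not moved, and the gripper is clear, so I'm handing in.

```bash
python3 -c "
from workcell import robot
print(robot.finish_job())"
```

```text
the job is handed in; nothing more can be done
None
```

I handed in the job at about 56 s: all four vessels stand upright on their own stations, each within about 2 mm of centre by the final top-camera measurement, and the blue tube rack was not touched.

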